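# Close the plaster mould and trace its joint

## Task

Push the orange grip of the closing bench all the way to its end stop so that the two plaster mould halves meet. Then take the blue stylus from its wooden stand and run its tip slowly (about 3 cm a second) and gently inside the channel along the closed joint, over its whole length from the green-marked end to the other end. Finally put the stylus back in its stand, upright and fully seated, leaving the mould closed and everything else where it is.

Things in the scene. Friction and masses are not known exactly. Their poses are not given: they have to be found in the camera images.
- bench: Closing bench, fixed: wooden board 170 (x) x 340 (y, -230 to +110) x 18 mm with a cream plaster mould in two halves. Origin on the table under the middle of the closed joint; x along the joint, y the closing direction. Fixed half: x -60 to 60, y 0 to 90, top 70 mm above the table; beside it two aluminium stops at x = -66 and 66, 58 mm high.
- slide (a joint): Moving mould half (120 x 65 mm, top at 70 mm) on a carriage: 0 = fully open (80 mm gap), 0.080 m = end stop, halves touching. It moves along the bench's +y, with about 3 N of friction, and stays where it is left.
- grip_top (a point): Centre of the top of the orange upright grip on the carriage: 30 mm along the bench's x, 24 mm along its y, 60 mm tall (top 84.5 mm above the table), with black bands. It is 31 mm clear of the moving mould half, which lies on its +y side. Axes as the bench.
- seam_start (a point): Start of the channel, on its centre line, level with the mould's top (70 mm): the green-marked end (12 mm green dot on the fixed half), nearer the robot. x points along the channel, y across it to the fixed half. Closed, the halves' stepped edges form a channel 120 mm long, 12 mm wide (y -6 to 6), 8 mm deep (floor at 62 mm), open at both ends.
- seam_end (a point): Other end of the channel, 120 mm from seam_start, also at top-face level.
- stylus: Stylus standing upright, tip down: steel needle 4 to 5 mm in diameter, 30 mm long, widening to 16 mm; white collar 36 mm in diameter from 45 to 51 mm above the tip; blue cylindrical handle 28 mm in diameter from 51 to 105 mm (grip here); 90 g. Origin at the tip, z up along the handle.
- stand: Dark wooden stand for the stylus, fixed: 70 x 70 mm, 55 mm tall, with a 25 mm upright through hole in the middle. Origin on the table under the hole. Seated, the stylus's collar rests on the stand's top and its tip is 10 mm above the table. It stands on the left or the right of the bench.
- jar: Blue ceramic jar with white cap, 66 mm across, 105 mm tall, on the other side of the bench from the stand; leave alone. Origin under its centre.
- rosette: Small round terracotta cast, 36 mm across, 12 mm tall, lying on top of the fixed mould half; leave alone.
- quatrefoil: Four-lobed plaster ornament, 124 mm across, 16 mm thick, at the right, behind the bench; leave alone.
- brush: Brush lying on the table at the robot's left; leave alone.
- bowl: White bowl, 120 mm across, 50 mm tall, at the left, behind the bench; leave alone.

How it is judged:
By the outcome, as a careful person would: the job done as asked, in the order asked, and still so for the second after the job is handed in, with the robot touching nothing.
It also fails if it takes over 72 s, if anything falls off the work surface, if the arm or the gripper's body presses on something with over 40 N, if the wrist force passes 120 N, or if a joint passes its speed limit or range.

## Robot

A 6-joint arm with a two-finger parallel gripper is mounted at the origin on the work surface. World frame = base frame: x ahead of the robot, y to its left, z up, the work surface at z = 0. Lengths are in m, angles in rad, forces in N, time in s.
With the tool pointing down it reaches from about 0.375 to 0.75 m from the base axis. Payload 9 kg.
Tool frame: the origin (TCP) lies at the very end of the fingers, on their centre line; the grasp point (between the pads) lies 19 mm behind it; z points along the fingers, y is the line along which they close (so a half turn about z gives the same grasp; the last joint's range is limited). The gripper opens to 85 mm and grips with 20 to 120 N. Pads are 22 mm wide; open, the fingers measure 114 mm over their backs; the gripper's body (76 mm by 85 mm) begins 54 mm behind the grasp point. The pads swing forward as they close: fully open they stand 13 mm farther back than shut.
Start: joints at [1.06, 0.104, 0.097, 1.564, 0, 1.353], TCP at [0.173, 0.574, 0.231] pointing down, gripper open.
Joint ranges: [-2.99, 2.99], [-0.84, 1.86], [-1.1, 1.16], [-1.84, 2.11], [-1.51, 1.56], [-3.14, 3.14]. Speed limits (rad/s): [2.22, 2.22, 2.57, 3.14, 3.14, 3.14].

## Interface

Orientations are given as a rotation vector (axis times angle).
In Python, from station import arm gives the robot as it stands.
- The arm moves only by the shell command python3 -m crank 'ROWS' [FORCE]. ROWS is a JSON object of lists of equal length, an entry for each row: "xyz": the shift along the world's x, y, z in m, a list of three; "rotation": the turn, a rotation vector about the world's x, y, z in degrees, a list of three; "hand": the finger opening in m, from 0 to 0.0854. A call has 1 to 12 rows; each row is the pose to reach, as a shift and turn from the pose commanded when the call began; what a row does not reach only later rows make up. A row lasts 1/10 s, in which the tool goes at most 50 mm and 8.59 degrees, less where a joint would pass 70% of its speed; a pose out of reach is approached as far as the arm can. A call with a gripper value outside its range is refused whole. The fingers move at their own pace and stop on an object; FORCE is the grip in N (left out, the last holds). Time passes only in rows, so rows that repeat a pose let the fingers close. It gives the time, the measured TCP pose, the force, the opening and the grip force at its end, in the units of the state.
- arm.read_state(): the state, without advancing time (a new reading comes with each control period).
- arm.capture(name): name is "scene" or "top" or "wrist"; returns the picture (480x640x3 uint8, red, green, blue); there is no depth.
- arm.camera_params(name): a dict with "fov_y" (degrees; the focal length in pixels is half the picture's height over the tangent of half this angle, whatever the lens; pixels are square), "cx", "cy" (the principal point, pixels), "xyz" and "orientation" of the camera in the world. Camera axes: x right, y up, looking along -z (the intrinsics and any distortion apply to the point x, -y, -z); pixel columns grow to the right and rows downward; lengths in m; the calibration is good to about 2 mm. A picture is of the moment at which its call begins: read the wrist's pose just before it. camera_params takes no time and is no camera call; for the wrist camera it gives the pose at the moment of the call.
- arm.close_job(): hands the job in; it is judged then, once.
Trained networks look in the newest picture that a camera, given by its name, has taken for a name from the list of things; names that differ only in an ending like _2 or _b are one class to them, and where a whole thing is asked for, a point or a joint stands for the part that bears it (a point fixed in the world has none). Each returns a list of dicts, best first, with "confidence" (0 to 1); they miss things now and then, are a little off and sometimes report something else, mostly with a low value. They report only what shows in the picture. A call takes as long as a camera call.
- arm.recognise(camera, target): "pixel" ([column, row] in pixels, amid what is visible of it).
- arm.tip_of(camera, target): "pixel" ([column, row] in pixels: a listed point, or the origin of a listed thing).
The state is a dict: "t": time; "q": joint angles; "qd": joint speeds; "joint_torque": joint torques, N m; "tcp_pos": TCP position; "tool_rot": TCP orientation; "contact_force": force on the tool from outside, world axes, zero at the start; "wrist_torque": the same for the moment, N m; "finger_gap": finger opening in m; "finger_force": force on a finger pad.
Only numpy, scipy, OpenCV 4.12 (cv2) and the standard library are available. Lean on these libraries where they do the work, as an engineer would, in place of code of your own. Each camera call takes 0.05 s, during which the arm holds its last target. There are 200 camera calls.

## Working session

There is one attempt and no reset: what is moved stays moved. The work goes in short steps, Python scripts to look and compute and a shell command to move; the robot and the scene stay as the last step left them, time stands still between calls to the robot, and variables do not carry over. Pictures are saved under pics/ and viewed, at most 11 in all, crops included, and the job is handed in when it is done.

```bash
ls; mkdir -p pics
cat > h.py <<'E'
import numpy as np, cv2
from scipy.spatial.transform import Rotation as R
from station import arm
def ray(p,uv):
    f=240/np.tan(np.radians(p["fov_y"])/2)
    d=np.array([(uv[0]-p["cx"])/f,-(uv[1]-p["cy"])/f,-1.0])
    o=np.array(p["orientation"],float)
    M=R.from_rotvec(o) if o.size==3 else R.from_matrix(o)
    return np.array(p["xyz"]),M.apply(d)
def atz(p,uv,z):
    c,d=ray(p,uv); return c+d*(z-c[2])/d[2]
def tri(l):
    A=np.zeros((3,3));b=np.zeros(3)
    for p,uv in l:
        c,d=ray(p,uv);d=d/np.linalg.norm(d);P=np.eye(3)-np.outer(d,d);A+=P;b+=P@c
    x=np.linalg.solve(A,b)
    e=[np.linalg.norm(np.cross(x-c,d/np.linalg.norm(d))) for c,d in [ray(*i) for i in l]]
    return x,e
def snap(n,f=None):
    p=arm.camera_params(n);im=arm.capture(n)
    if f: cv2.imwrite(f"pics/{f}.png",cv2.cvtColor(im,cv2.COLOR_RGB2BGR))
    return p,im
E
python3 - <<'E'
from h import *
np.set_printoptions(precision=4,suppress=True)
P={}
for n in("scene","top"):
    P[n],_=snap(n,n); print(n,P[n])
for t in("grip_top","seam_start","seam_end","stylus","stand","bench","jar","rosette"):
    l=[]
    for n in("scene","top"):
        r=arm.tip_of(n,t); print(t,n,[(np.round(x["pixel"],1),round(x["confidence"],2)) for x in r[:3]])
        if r:l.append((P[n],r[0]["pixel"]))
    if len(l)==2: print("   ",*tri(l))
print(arm.read_state())
E
```

```text
pics
scene {'fov_y': 50.82425474775103, 'cx': 319.2984915748615, 'cy': 239.1280054993813, 'xyz': array([1.0245, 0.6662, 0.736 ]), 'orientation': array([0.3598, 1.0838, 2.2774])}
top {'fov_y': 47.99040794286931, 'cx': 316.34753373857177, 'cy': 243.63022283498998, 'xyz': array([0.3424, 0.0149, 1.2428]), 'orientation': array([ 0.1228, -0.151 , -1.5422])}
grip_top scene [(array([293.9, 196.7]), 0.94)]
grip_top top [(array([373.4, 272.6]), 0.76)]
    [ 0.4887 -0.1303  0.0792] [np.float64(0.0014883531144926285), np.float64(0.0014883531144926165)]
seam_start scene [(array([357.4, 238.3]), 0.64)]
seam_start top [(array([287.2, 277.2]), 0.72), (array([478.3, 288.4]), 0.5)]
    [0.4704 0.0614 0.0709] [np.float64(0.004731330026509123), np.float64(0.004731330026509057)]
seam_end scene [(array([298.3, 253.7]), 0.86)]
seam_end top [(array([300.9, 226.6]), 0.75)]
    [0.5899 0.0294 0.0691] [np.float64(0.002937827061190482), np.float64(0.0029378270611906715)]
stylus scene [(array([438.8, 355.4]), 0.84)]
stylus top []
stand scene [(array([441. , 356.1]), 0.67)]
stand top [(array([162.2, 259.7]), 0.66
[... 535 characters left out ...]
sette scene [(array([329.1, 273.2]), 0.78)]
rosette top [(array([269. , 233.1]), 0.76), (array([299. , 227.1]), 0.6)]
    [0.5726 0.1023 0.0599] [np.float64(0.00029255099978454913), np.float64(0.00029255099978431256)]
{'t': 0.9, 'q': array([ 1.0603,  0.1041,  0.0973,  1.5639, -0.    ,  1.3531]), 'qd': array([ 0.0015,  0.001 ,  0.0006,  0.0013, -0.0003,  0.001 ]), 'joint_torque': array([ -0.0001, -55.6752,  50.3776,   0.0004,  -0.0001,   0.    ]), 'tcp_pos': array([0.1732, 0.5745, 0.2313]), 'tool_rot': array([0.4583, 3.1079, 0.0001]), 'contact_force': array([ 0.0897,  0.1361, -0.4879]), 'wrist_torque': array([ 0.0485, -0.0152,  0.0549]), 'finger_force': 0.0, 'finger_gap': 0.08557078903308314}
```

View pics/top.png

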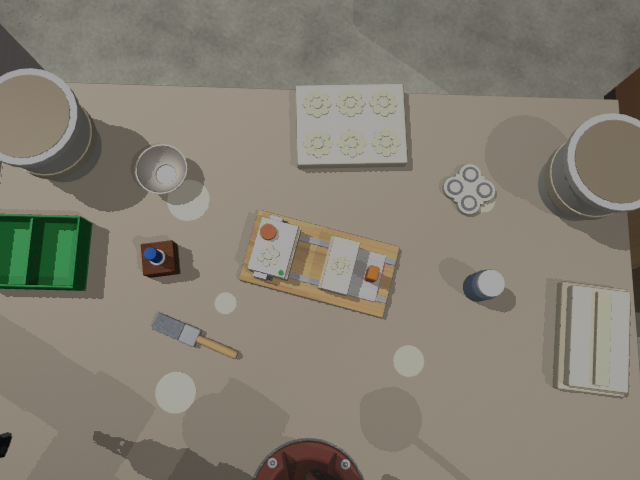

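View pics/scene.png

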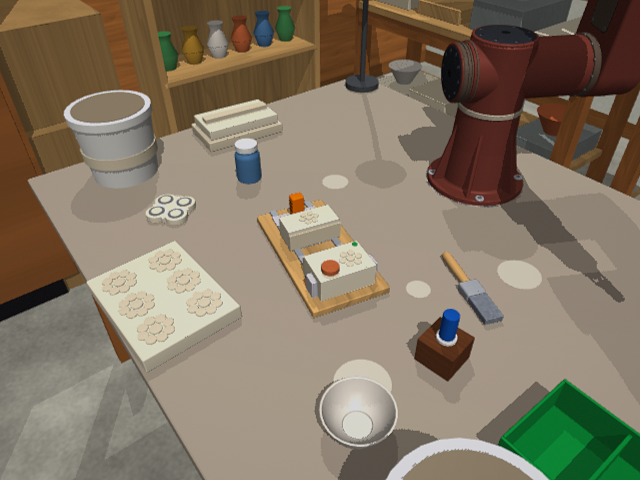

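```bash
python3 - <<'E'
from h import *
p=arm.camera_params("wrist");s=arm.read_state();print(p)
M=R.from_rotvec(s["tool_rot"]);print(M.inv().apply(p["xyz"]-s["tcp_pos"]), M.inv().apply(R.from_rotvec(p["orientation"]).apply([0,0,-1])))
E
python3 -m crank '{"xyz":[[0.03,-0.025,0.02],[0.06,-0.05,0.04],[0.09,-0.075,0.05],[0.12,-0.1,0.05],[0.15,-0.125,0.05],[0.18,-0.15,0.05],[0.21,-0.175,0.05],[0.24,-0.2,0.05],[0.27,-0.225,0.05],[0.27,-0.225,0.05]],"rotation":[[0,0,0],[0,0,0],[0,0,0],[0,0,0],[0,0,0],[0,0,0],[0,0,0],[0,0,0],[0,0,0],[0,0,0]],"hand":[0.085,0.085,0.085,0.085,0.085,0.085,0.085,0.085,0.085,0.085]}'
```

```text
{'fov_y': 62.83921571970693, 'cx': 316.3086256784648, 'cy': 240.90102167437723, 'xyz': array([0.09748776, 0.59650084, 0.37424822]), 'orientation': array([-0.27006346, -0.20153629,  1.26750205])}
[ 0.07883319 -0.00076437 -0.14292831] [-3.09415213e-01  7.05200161e-04  9.50926773e-01]
t: 1.9
tcp_pos: [0.4462, 0.3466, 0.2808]
tool_rot: [0.465, 3.106, -0.001]
contact_force: [0.1, 1.6, -0.5]
finger_gap: 0.0851
finger_force: 0.0
```

```bash
cat > look.py <<'E'
import sys,pickle
from h import *
np.set_printoptions(precision=4,suppress=True)
f,ts=sys.argv[1],sys.argv[2:]
p,_=snap("wrist",f); d={}
for t in ts:
    r=arm.tip_of("wrist",t); print(t,[(np.round(x["pixel"],1),round(x["confidence"],2)) for x in r[:2]])
    if r: d[t]=(p,r[0]["pixel"])
pickle.dump(d,open(f"pics/{f}.pkl","wb"))
E
python3 look.py wa stylus stand
python3 -m crank '{"xyz":[[0.03,-0.02,0],[0.06,-0.04,0],[0.08,-0.06,0.0],[0.08,-0.06,0.0]],"rotation":[[0,0,0],[0,0,0],[0,0,0],[0,0,0]],"hand":[0.085,0.085,0.085,0.085]}'
python3 look.py wb stylus stand
```

```text
stylus [(array([332.5, 245.5]), 0.55)]
stand [(array([332.3, 248.4]), 0.73)]
t: 2.45
tcp_pos: [0.5244, 0.2884, 0.2808]
tool_rot: [-0.46, -3.108, 0.001]
contact_force: [-1.4, 0.5, -1.0]
finger_gap: 0.0852
finger_force: 0.0
stylus [(array([366.6, 166.1]), 0.87)]
stand [(array([367., 164.]), 0.63)]
```

View pics/wb.png

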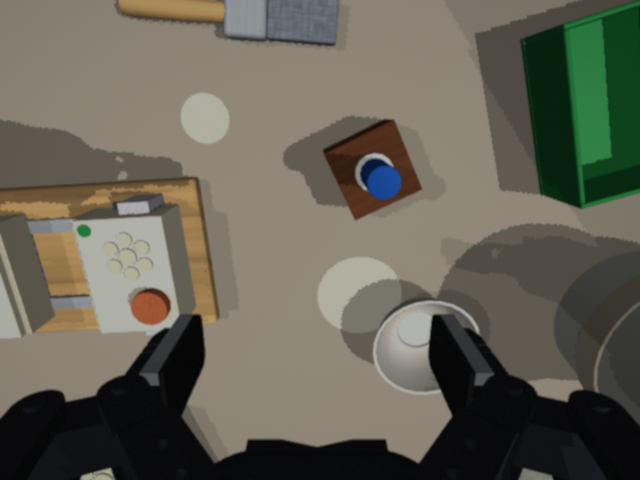

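```bash
python3 - <<'E'
from h import *
import pickle
np.set_printoptions(precision=4,suppress=True)
a=pickle.load(open("pics/wa.pkl","rb"));b=pickle.load(open("pics/wb.pkl","rb"))
for t in a: print(t,*tri([a[t],b[t]]))
# blue handle centroid + top of it; white collar
for f,d in(("wa",a),("wb",b)):
    im=cv2.imread(f"pics/{f}.png");h=cv2.cvtColor(im,cv2.COLOR_BGR2HSV)
    m=cv2.inRange(h,(105,150,60),(130,255,255));n,l,s,c=cv2.connectedComponentsWithStats(m)
    i=[k for k in range(1,n) if s[k,4]>100];print(f,[(s[k],c[k]) for k in i])
    d["c"]=(d["stand"][0],c[max(i,key=lambda k:s[k,4])])
print(*tri([a["c"],b["c"]]))
E
python3 -m crank '{"xyz":[[0,-0.045,0],[-0.02,-0.09,0],[-0.02,-0.135,0],[-0.02,-0.18,0.0],[-0.02,-0.225,0],[-0.02,-0.26,0],[-0.02,-0.29,0],[-0.02,-0.29,0]],"rotation":[[0,0,0],[0,0,0],[0,0,0],[0,0,0],[0,0,0],[0,0,0],[0,0,0],[0,0,0]],"hand":[0,0,0,0,0,0,0,0]}'
python3 look.py wc grip_top seam_start seam_end bench
python3 -m crank '{"xyz":[[0,-0.045,0],[-0.02,-0.09,0],[-0.04,-0.12,0],[-0.04,-0.14,0],[-0.04,-0.14,0]],"rotation":[[0,0,0],[0,0,0],[0,0,0],[0,0,0],[0,0,0]],"hand":[0,0,0,0,0]}'
python3 look.py wd grip_top seam_start seam_end bench
python3 - <<'E'
from h import *
import pickle
np.set_printoptions(precision=4,suppress=True)
a=pickle.load(open("pics/wc.pkl","rb"));b=pickle.load(open("pics/wd.pkl","rb"))
for t in a:
  if t in b: print(t,*tri([a[t],b[t]]))
E
```

```text
stylus [ 0.5155  0.3455 -0.0034] [np.float64(0.0014621526945716068), np.float64(0.0014621526945717402)]
stand [0.5104 0.3451 0.0193] [np.float64(0.0006999277429150533), np.float64(0.0006999277429150519)]
wa [(array([325, 256,  31,  46, 930], dtype=int32), array([339.9376, 282.3957]))]
wb [(array([366, 164,  35,  35, 933], dtype=int32), array([383.0857, 181.3719]))]
[0.5158 0.3474 0.0995] [np.float64(0.0005999362884418275), np.float64(0.0005999362884417835)]
t: 3.4
tcp_pos: [0.5029, -0.0021, 0.2815]
tool_rot: [0.461, 3.107, -0.001]
contact_force: [0.0, 0.2, 0.7]
finger_gap: 0.0002
finger_force: 0.0
grip_top [(array([177.4, 231.1]), 0.83)]
seam_start [(array([372.8, 147.8]), 0.56)]
seam_end [(array([374.7, 276.5]), 0.8)]
bench [(array([370.3, 201.2]), 0.83)]
t: 4.15
tcp_pos: [0.4631, -0.1416, 0.2813]
tool_rot: [0.461, 3.107, -0.0]
contact_force: [-0.1, 0.2, -0.3]
finger_gap: -0.0002
finger_force: 0.0
grip_top [(array([522.2, 274. ]), 0.6)]
seam_start [(array([539.3, 146.5]), 0.76)]
seam_end [(array([523.8, 272.1]), 0.95), (array([538.4, 144.6]), 0.25)]
bench [(array([501.2, 200.7]), 0.61)]
grip_top [ 0.4638 -0.0525  0.2711] [np.float64(0.009976386420012097), np.float64(0.009976386420012162)]
seam_start [0.4698 0.0588 0.0731] [np.float64(0.0005150299889101318), np.float64(0.0005150299889101223)]
seam_end [0.5877 0.031  0.0707] [np.float64(0.001186048042131337), np.float64(0.0011860480421314505)]
bench [ 0.5345  0.0503 -0.0038] [np.float64(0.0007402144107577594), np.float64(0.0007402144107576249)]
```

View pics/wc.png

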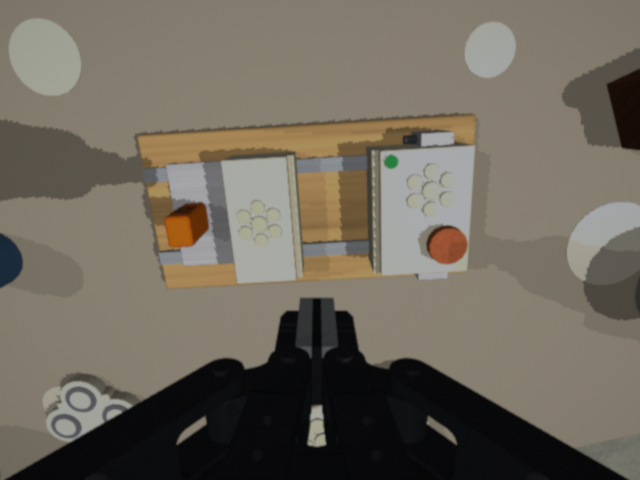

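```bash
cat > grip.py <<'E'
from h import *
import pickle
np.set_printoptions(precision=4,suppress=True)
L=[]
for f in("wc","wd"):
    p=pickle.load(open(f"pics/{f}.pkl","rb"))["bench"][0]
    im=cv2.imread(f"pics/{f}.png");h=cv2.cvtColor(im,cv2.COLOR_BGR2HSV)
    m=cv2.inRange(h,(5,180,150),(18,255,255));n,l,s,c=cv2.connectedComponentsWithStats(m)
    k=max(range(1,n),key=lambda k:s[k,4]);print(f,s[k],c[k],h[int(c[k][1]),int(c[k][0])])
    L.append((p,c[k]))
print(*tri(L))
p=pickle.load(open("pics/wc.pkl","rb"))["grip_top"]
print(atz(*p,0.0845))
E
python3 grip.py
python3 - <<'E'
import cv2
a=cv2.imread("pics/wd.png")[60:340,180:600];cv2.imwrite("pics/wdc.png",cv2.resize(a,None,fx=1.9,fy=1.9))
E
```

```text
wc [165 217  28  30 678] [178.4381 231.5015] [ 15 228 167]
wd [327 214  24  30 672] [338.5283 228.6131] [ 16 226 177]
[ 0.4886 -0.1289  0.0832] [np.float64(0.0002850265387694021), np.float64(0.0002850265387694559)]
[ 0.488  -0.1292  0.0845]
```

View pics/wdc.png

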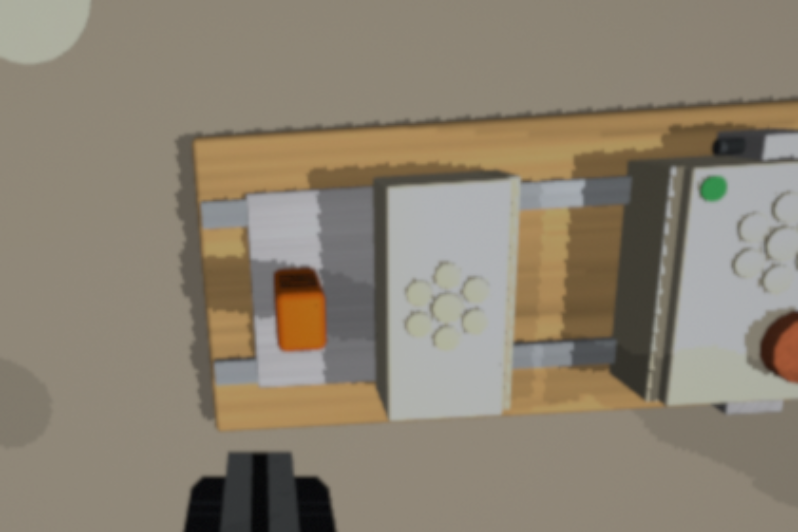

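```bash
python3 -m crank '{"xyz":[[0.003,-0.01,0],[0.006,-0.02,0],[0.012,-0.035,0],[0.012,-0.041,0],[0.012,-0.041,-0.02],[0.012,-0.041,-0.05],[0.012,-0.041,-0.08],[0.012,-0.041,-0.11],[0.012,-0.041,-0.13],[0.012,-0.041,-0.14],[0.012,-0.041,-0.14],[0.012,-0.041,-0.14]],"rotation":[[0,0,8.5],[0,0,17],[0,0,25.5],[0,0,34],[0,0,42.5],[0,0,51],[0,0,59.5],[0,0,68],[0,0,76.5],[0,0,85],[0,0,93.2],[0,0,93.2]],"hand":[0,0,0,0,0,0,0,0,0,0,0,0]}'
python3 look.py we grip_top
```

```text
t: 5.6
tcp_pos: [0.4753, -0.1804, 0.141]
tool_rot: [1.948, -2.465, -0.001]
contact_force: [-0.2, 0.2, 0.3]
finger_gap: 0.0005
finger_force: 0.0
grip_top []
```

View pics/we.png

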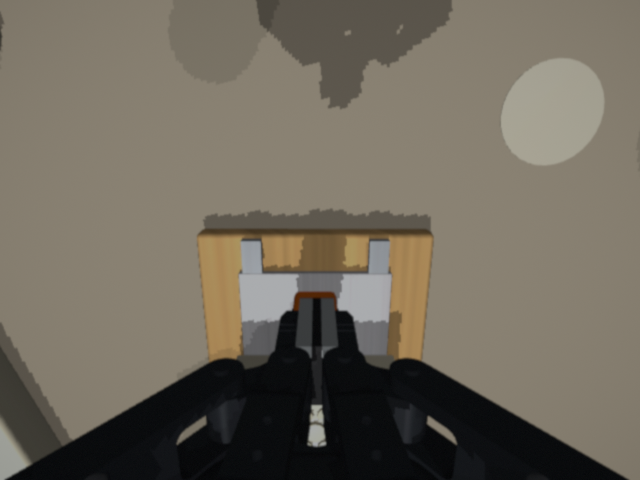

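```bash
python3 -m crank '{"xyz":[[0,0,-0.04],[0,0,-0.08],[0,0,-0.093],[0,0,-0.093],[0.0036,0.0146,-0.093],[0.0059,0.0243,-0.093],[0.0071,0.0291,-0.093],[0.0083,0.034,-0.093],[0.0095,0.0389,-0.093],[0.0107,0.0437,-0.093]],"rotation":[[0,0,0],[0,0,0],[0,0,0],[0,0,0],[0,0,0],[0,0,0],[0,0,0],[0,0,0],[0,0,0],[0,0,0]],"hand":[0,0,0,0,0,0,0,0,0,0]}'
```

```text
t: 6.7
tcp_pos: [0.4864, -0.138, 0.0489]
tool_rot: [-1.943, 2.469, -0.002]
contact_force: [0.1, -3.7, 2.2]
finger_gap: 0.0001
finger_force: 1.6
```

```bash
python3 -m crank '{"xyz":[[0.0014,0.0058,0],[0.0028,0.0117,0],[0.0043,0.0175,0],[0.0057,0.0233,0],[0.0071,0.0291,0],[0.0085,0.035,0],[0.0099,0.0408,0],[0.0114,0.0466,0],[0.0121,0.0495,0],[0.0128,0.0525,0]],"rotation":[[0,0,0],[0,0,0],[0,0,0],[0,0,0],[0,0,0],[0,0,0],[0,0,0],[0,0,0],[0,0,0],[0,0,0]],"hand":[0,0,0,0,0,0,0,0,0,0]}'
python3 -m crank '{"xyz":[[0.0007,0.0029,0],[0.0014,0.0058,0],[0.0014,0.0058,0]],"rotation":[[0,0,0],[0,0,0],[0,0,0]],"hand":[0,0,0]}'
```

```text
t: 7.7
tcp_pos: [0.4986, -0.085, 0.0482]
tool_rot: [1.943, -2.468, -0.001]
contact_force: [-1.2, -3.0, 1.9]
finger_gap: -0.0002
finger_force: 1.6
t: 8.0
tcp_pos: [0.4993, -0.0821, 0.0483]
tool_rot: [1.937, -2.466, 0.005]
contact_force: [-8.0, -17.6, 1.9]
finger_gap: 0.0004
finger_force: 9.7
```

```bash
python3 -m crank '{"xyz":[[0.0005,0.0019,0],[0.0007,0.0029,0],[0.0007,0.0029,0]],"rotation":[[0,0,0],[0,0,0],[0,0,0]],"hand":[0,0,0]}'
python3 - <<'E'
from h import *
snap("scene","s2"); a=cv2.imread("pics/s2.png")[170:330,230:410];cv2.imwrite("pics/s2c.png",cv2.resize(a,None,fx=3.5,fy=3.5,interpolation=cv2.INTER_CUBIC))
E
```

```text
t: 8.3
tcp_pos: [0.4993, -0.0821, 0.0484]
tool_rot: [1.932, -2.464, 0.01]
contact_force: [-12.2, -33.9, 2.0]
finger_gap: 0.0001
finger_force: 17.9
```

View pics/s2c.png

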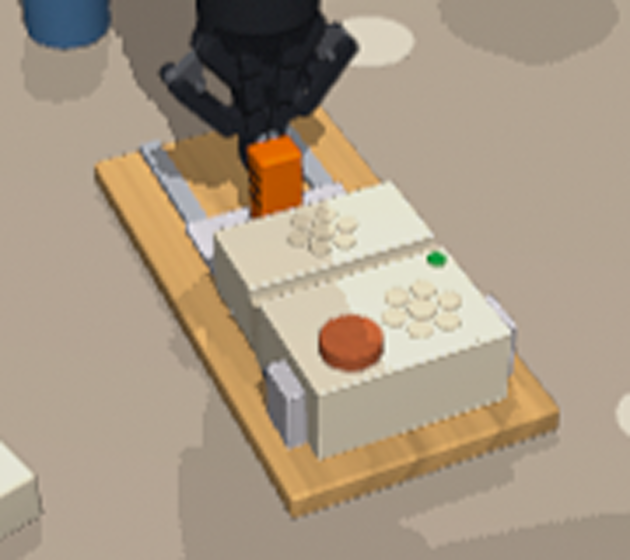

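```bash
python3 -m crank '{"xyz":[[-0.0047,-0.0194,0],[-0.006,-0.025,0],[-0.006,-0.025,0.04],[-0.006,-0.025,0.08],[0,0,0.12],[0.01,0.04,0.14],[0.015,0.07,0.15],[0.021,0.096,0.15],[0.021,0.096,0.15]],"rotation":[[0,0,0],[0,0,0],[0,0,0],[0,0,0],[0,0,0],[0,0,0],[0,0,0],[0,0,0],[0,0,0]],"hand":[0,0,0,0,0,0.085,0.085,0.085,0.085]}'
python3 look.py wf seam_start seam_end grip_top
python3 -m crank '{"xyz":[[0.005,0.02,0],[0.012,0.05,0],[0.012,0.05,0],[0.012,0.05,0]],"rotation":[[0,0,0],[0,0,0],[0,0,0],[0,0,0]],"hand":[0.085,0.085,0.085,0.085]}'
python3 look.py wg seam_start seam_end grip_top
python3 - <<'E'
from h import *
import pickle
np.set_printoptions(precision=4,suppress=True)
a=pickle.load(open("pics/wf.pkl","rb"));b=pickle.load(open("pics/wg.pkl","rb"))
for t in a:
  print(t,atz(*a[t],.07))
  if t in b: print(atz(*b[t],.07),*tri([a[t],b[t]]))
E
```

```text
t: 9.25
tcp_pos: [0.522, 0.0228, 0.1985]
tool_rot: [-1.947, 2.464, 0.002]
contact_force: [-0.1, 0.4, 0.6]
finger_gap: 0.0579
finger_force: 0.0
seam_start [(array([393.9, 258.1]), 0.92)]
seam_end [(array([232.5, 260.5]), 0.66)]
grip_top [(array([309.9, 102.7]), 0.64)]
t: 9.85
tcp_pos: [0.5336, 0.069, 0.198]
tool_rot: [1.943, -2.468, -0.001]
contact_force: [-0.6, -0.9, -0.2]
finger_gap: 0.0848
finger_force: 0.0
seam_start [(array([395.5, 196. ]), 0.82)]
seam_end [(array([228.2, 196.5]), 0.87), (array([393.3, 444.9]), 0.66)]
grip_top []
seam_start [0.4718 0.0572 0.07  ]
[0.4743 0.0577 0.07  ] [0.4722 0.0595 0.0636] [np.float64(0.0011350858323427061), np.float64(0.0011350858323425997)]
seam_end [0.5881 0.0315 0.07  ]
[0.5881 0.0306 0.07  ] [0.5867 0.0299 0.075 ] [np.float64(8.781498425668569e-05), np.float64(8.78149842568978e-05)]
grip_top [ 0.5066 -0.0622  0.07  ]
```

View pics/wf.png

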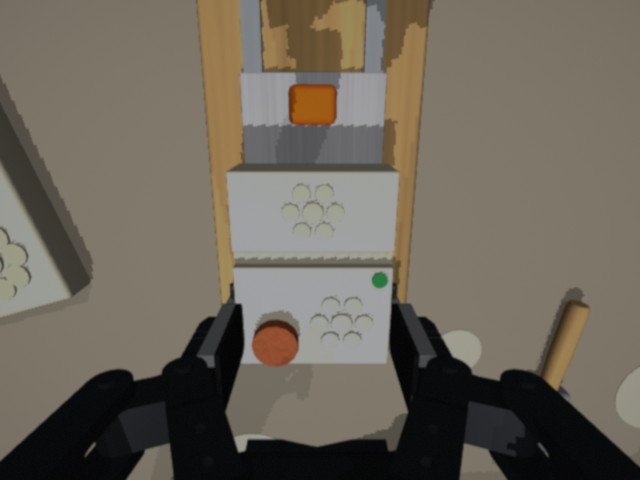

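Run:
```python
import cv2,numpy as np
for f,r0 in(("wf",244),("wg",178)):
    g=cv2.cvtColor(cv2.imread(f"pics/{f}.png"),cv2.COLOR_BGR2GRAY)
    for c in (245,280,310,345,375): print(f,r0,c,g[r0:r0+34,c-3:c+4].mean(1).astype(int).tolist())
```

```text
wf 244 245 [160, 160, 160, 160, 160, 160, 158, 154, 153, 155, 157, 158, 156, 147, 134, 119, 109, 106, 104, 93, 80, 74, 81, 110, 141, 156, 160, 160, 160, 160, 160, 160, 160, 160]
wf 244 280 [160, 160, 160, 160, 160, 160, 159, 155, 154, 157, 158, 158, 152, 135, 117, 109, 107, 106, 104, 95, 83, 75, 81, 109, 140, 155, 160, 160, 160, 160, 160, 160, 161, 160]
wf 244 310 [160, 160, 160, 160, 160, 160, 159, 155, 154, 156, 158, 157, 154, 142, 128, 116, 108, 106, 104, 96, 83, 74, 80, 108, 138, 155, 160, 161, 161, 161, 161, 160, 160, 160]
wf 244 345 [160, 161, 160, 160, 160, 160, 158, 155, 153, 155, 157, 157, 151, 135, 117, 109, 107, 106, 105, 96, 82, 75, 80, 107, 137, 154, 160, 160, 160, 160, 160, 160, 160, 160]
wf 244 375 [160, 160, 160, 160, 160, 160, 158, 153, 151, 152, 154, 157, 156, 151, 139, 123, 110, 106, 104, 96, 83, 74, 80, 106, 137, 154, 159, 156, 142, 121, 106, 100, 95, 91]
wg 178 245 [152, 152, 152, 152, 152, 152, 152, 152, 151, 146, 143, 142, 142, 143, 145, 149, 150, 150, 144, 128, 112, 103, 102, 101, 95, 82, 80, 105, 133, 148, 152, 153, 153, 153]
wg 178 280 [152, 152, 152, 153, 152, 152, 150, 150, 150, 144, 141, 143, 144, 145, 147, 149, 147, 136, 121, 112, 107, 103, 102, 100, 92, 79, 80, 107, 135, 149, 152, 152, 152, 152]
wg 178 310 [152, 152, 152, 152, 152, 152, 152, 152, 149, 142, 140, 142, 144, 145, 147, 149, 148, 139, 127, 117, 108, 103, 102, 100, 92, 79, 81, 109, 137, 149, 152, 152, 153, 153]
wg 178 345 [152, 152, 152, 152, 152, 152, 152, 152, 149, 141, 138, 141, 143, 147, 149, 151, 149, 141, 124, 108, 103, 102, 102, 100, 91, 79, 82, 111, 138, 150, 152, 153, 153, 152]
wg 178 375 [152, 152, 152, 152, 152, 152, 152, 152, 149, 138, 135, 139, 140, 142, 144, 147, 147, 136, 120, 111, 105, 102, 102, 100, 91, 79, 84, 112, 139, 150, 152, 152, 151, 148]
```

Run:
```python
from h import *
import pickle
np.set_printoptions(precision=4,suppress=True)
for f,es in(("wf",((245,250.7,267.2),(375,250.5,267.2))),("wg",((245,186.9,205.2),(375,186.7,205)))):
    p=pickle.load(open(f"pics/{f}.pkl","rb"))["seam_start"][0]
    for c,a,b in es:
        A,B=atz(p,(c,a),.07),atz(p,(c,b),.07);print(f,c,A,B,(A+B)/2,np.linalg.norm(A-B))
    # along ends of fixed half at its channel edge
    r=272 if f=="wf" else 210
    g=cv2.cvtColor(cv2.imread(f"pics/{f}.png"),cv2.COLOR_BGR2GRAY)[r].astype(float)
    print(g[225:245],g[385:405])
```

```text
wf 245 [0.577  0.0263 0.07  ] [0.5807 0.0388 0.07  ] [0.5788 0.0325 0.07  ] 0.013026074852310582
wf 375 [0.4843 0.0481 0.07  ] [0.4867 0.0611 0.07  ] [0.4855 0.0546 0.07  ] 0.01317601718153286
[136. 136. 137. 139. 139. 139. 140. 143. 150. 158. 161. 161. 161. 161.
 161. 161. 160. 161. 160. 161.] [153. 155. 156. 159. 160. 159. 156. 137. 101.  83.  79.  75.  76.  91.
 113. 121. 122. 123. 122. 120.]
wg 245 [0.5747 0.0269 0.07  ] [0.5785 0.0393 0.07  ] [0.5766 0.0331 0.07  ] 0.012995002812526328
wg 375 [0.487  0.0479 0.07  ] [0.4894 0.0606 0.07  ] [0.4882 0.0543 0.07  ] 0.012987668591417697
[132. 132. 133. 133. 140. 150. 152. 154. 153. 153. 153. 153. 153. 154.
 154. 154. 154. 154. 153. 153.] [104. 114. 128. 136. 144. 148. 149. 152. 153. 153. 152. 146. 125.  88.
  76.  74.  71.  70.  74.  88.]
```

```bash
python3 -m crank '{"xyz":[[-0.003,0.03,0.02],[-0.006,0.06,0.04],[-0.01,0.09,0.06],[-0.015,0.12,0.06],[-0.02,0.15,0.06],[-0.025,0.18,0.06],[-0.03,0.21,0.06],[-0.03,0.24,0.06],[-0.03,0.26,0.06],[-0.03,0.276,0.06],[-0.03,0.276,0.06],[-0.03,0.276,0.06]],"rotation":[[0,0,-8.5],[0,0,-17],[0,0,-25.5],[0,0,-34],[0,0,-42.5],[0,0,-51],[0,0,-59.5],[0,0,-68],[0,0,-76.5],[0,0,-85],[0,0,-90],[0,0,-90]],"hand":[0.085,0.085,0.085,0.085,0.085,0.085,0.085,0.085,0.085,0.085,0.085,0.085]}'
python3 look.py wh stylus stand
python3 -m crank '{"xyz":[[0.01,0,-0.03],[0.02,0,-0.06],[0.02,0,-0.06]],"rotation":[[0,0,0],[0,0,0],[0,0,0]],"hand":[0.085,0.085,0.085]}'
python3 look.py wi stylus stand
python3 - <<'E'
from h import *
import pickle
np.set_printoptions(precision=4,suppress=True)
D=[]
for f in("wh","wi"):
    d=pickle.load(open(f"pics/{f}.pkl","rb"));D.append(d)
    im=cv2.imread(f"pics/{f}.png");h=cv2.cvtColor(im,cv2.COLOR_BGR2HSV)
    m=cv2.inRange(h,(105,150,60),(130,255,255));n,l,s,c=cv2.connectedComponentsWithStats(m)
    k=max(range(1,n),key=lambda k:s[k,4]);print(f,s[k],c[k])
    d["c"]=(arm.camera_params("wrist") if f=="wi" else list(d.values())[0][0],c[k])
    for z in(.0,.055): print({t:atz(*d[t],z) for t in d})
a,b=D
for t in a:
    if t in b: print(t,*tri([a[t],b[t]]))
M=cv2.hconcat([cv2.imread(f"pics/{f}.png")[100:400,180:480] for f in("wh","wi")]);cv2.imwrite("pics/st.png",M)
E
```

```text
t: 11.25
tcp_pos: [0.5039, 0.3452, 0.2581]
tool_rot: [-0.373, -3.119, 0.0]
contact_force: [0.3, -0.3, -0.1]
finger_gap: 0.0852
finger_force: 0.0
stylus [(array([322.4, 201. ]), 0.96)]
stand []
t: 11.7
tcp_pos: [0.5227, 0.3438, 0.1937]
tool_rot: [-0.37, -3.114, 0.005]
contact_force: [-0.4, 0.2, -0.9]
finger_gap: 0.0847
finger_force: 0.0
stylus [(array([318.1, 198. ]), 0.85)]
stand [(array([318. , 200.8]), 0.72), (array([373., 389.]), 0.33)]
wh [ 305  205   35   46 1246] [321.5104 228.8411]
{'stylus': array([0.513 , 0.3489, 0.    ]), 'c': array([0.5421, 0.341 , 0.    ])}
{'stylus': array([0.5013, 0.3508, 0.055 ]), 'c': array([0.5264, 0.344 , 0.055 ])}
wi [ 297  200   45   59 1901] [318.7144 231.7959]
{'stylus': array([0.5134, 0.3463, 0.    ]), 'stand': array([0.5158, 0.3457, 0.    ]), 'c': array([0.5477, 0.3413, 0.    ])}
{'stylus': array([0.5026, 0.3489, 0.055 ]), 'stand': array([0.5046, 0.3483, 0.055 ]), 'c': array([0.5316, 0.3448, 0.055 ])}
stylus [0.5011 0.35   0.0587] [np.float64(0.0011609572283808032), np.float64(0.0011609572283806321)]
c [0.4536 0.3597 0.3144] [np.float64(0.002117241861408719), np.float64(0.0021172418614086542)]
```

View pics/st.png

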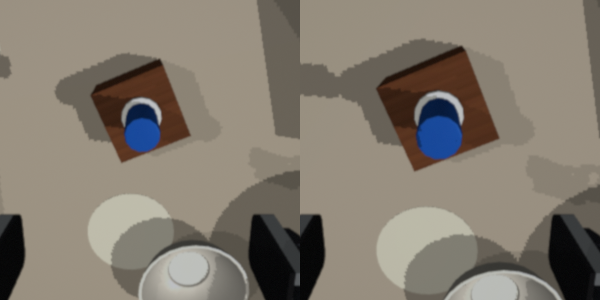

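Run:
```python
from h import *
import pickle
np.set_printoptions(precision=4,suppress=True)
L=[]
for f in("wa","wb","wh","wi"):
    p=pickle.load(open(f"pics/{f}.pkl","rb"))["stylus"][0]
    im=cv2.imread(f"pics/{f}.png");h=cv2.cvtColor(im,cv2.COLOR_BGR2HSV)
    m=cv2.inRange(h,(105,150,130),(130,255,255));n,l,s,c=cv2.connectedComponentsWithStats(m)
    k=max(range(1,n),key=lambda k:s[k,4]); L.append((p,c[k])); 
    print(f,s[k],c[k],atz(p,c[k],.115))
print(*tri(L)); print(*tri(L[1:3])); print(arm.read_state()["tcp_pos"],arm.read_state()["tool_rot"])
```

```text
wa [326 275  30  27 633] [340.1517 287.9194] [0.5135 0.3468 0.115 ]
wb [368 167  33  32 821] [384.0049 182.2046] [0.5138 0.3466 0.115 ]
wh [305 219  35  32 874] [322.1018 234.5526] [0.5137 0.3467 0.115 ]
wi [ 298  217   44   41 1409] [319.4713 237.0007] [0.5136 0.347  0.115 ]
[0.514  0.3468 0.1139] [np.float64(7.10492234802072e-05), np.float64(2.8837909993689677e-05), np.float64(0.00010256658717093536), np.float64(0.0001547992338030317)]
[0.5139 0.3467 0.1144] [np.float64(3.1278846189948e-05), np.float64(3.127884619001306e-05)]
[0.5239 0.3452 0.1999] [0.3706 3.1188 0.001 ]
```

```bash
python3 -m crank '{"xyz":[[-0.01,0.0015,-0.01],[-0.01,0.0015,-0.03],[-0.01,0.0015,-0.07],[-0.01,0.0015,-0.11],[-0.01,0.0015,-0.128],[-0.01,0.0015,-0.128]],"rotation":[[0,0,0],[0,0,0],[0,0,0],[0,0,0],[0,0,0],[0,0,0]],"hand":[0.085,0.085,0.085,0.085,0.085,0.085]}'
python3 -m crank '{"xyz":[[0,0,0],[0,0,0],[0,0,0],[0,0,0],[0,0,0],[0,0,0],[0,0,0]],"rotation":[[0,0,0],[0,0,0],[0,0,0],[0,0,0],[0,0,0],[0,0,0],[0,0,0]],"hand":[0.01,0.01,0.01,0.01,0.01,0.01,0.01]}' 60
```

```text
t: 12.45
tcp_pos: [0.5125, 0.3465, 0.0691]
tool_rot: [-0.37, -3.117, 0.002]
contact_force: [-0.1, 0.1, 0.8]
finger_gap: 0.0851
finger_force: 0.0
t: 13.15
tcp_pos: [0.5146, 0.3473, 0.0719]
tool_rot: [0.371, 3.118, 0.002]
contact_force: [-0.9, 0.5, 5.3]
finger_gap: 0.0268
finger_force: 58.7
```

```bash
python3 -m crank '{"xyz":[[0,0,0.02],[0,0,0.05],[0,0,0.085],[0,0,0.12],[-0.008,-0.04,0.12],[-0.016,-0.08,0.12],[-0.023,-0.12,0.12],[-0.029,-0.16,0.12],[-0.035,-0.2,0.12],[-0.041,-0.24,0.12],[-0.0475,-0.275,0.11],[-0.0475,-0.288,0.1]],"rotation":[[0,0,0],[0,0,0],[0,0,0],[0,0,0],[0,0,0],[0,0,0],[0,0,0],[0,0,0],[0,0,0],[0,0,0],[0,0,0],[0,0,0]],"hand":[0.01,0.01,0.01,0.01,0.01,0.01,0.01,0.01,0.01,0.01,0.01,0.01]}'
python3 -m crank '{"xyz":[[0,0,0],[0,0,0],[0,0,0]],"rotation":[[0,0,0],[0,0,0],[0,0,0]],"hand":[0.01,0.01,0.01]}'
python3 - <<'E'
from h import *
P={}
for n in("scene","top"): P[n],_=snap(n,n+"3")
r=arm.tip_of("scene","stylus");print(r[:2]);
for z in(.10,.112): print(atz(P["scene"],r[0]["pixel"],z))
a=cv2.imread("pics/scene3.png")[170:320,270:450];b=cv2.imread("pics/scene3.png")
cv2.imwrite("pics/s3c.png",cv2.resize(a,None,fx=4,fy=4,interpolation=cv2.INTER_CUBIC))
E
```

```text
t: 14.35
tcp_pos: [0.4661, 0.0564, 0.1707]
tool_rot: [0.375, 3.118, -0.001]
contact_force: [-0.1, 1.0, -1.5]
finger_gap: 0.0267
finger_force: 59.4
t: 14.65
tcp_pos: [0.4666, 0.0598, 0.1708]
tool_rot: [0.369, 3.119, 0.001]
contact_force: [0.1, -0.2, 0.1]
finger_gap: 0.027
finger_force: 59.4
[{'pixel': [355.3, 222.8], 'confidence': 0.62}]
[0.46171897 0.05007708 0.1       ]
[0.4723367  0.06170098 0.112     ]
```

View pics/s3c.png

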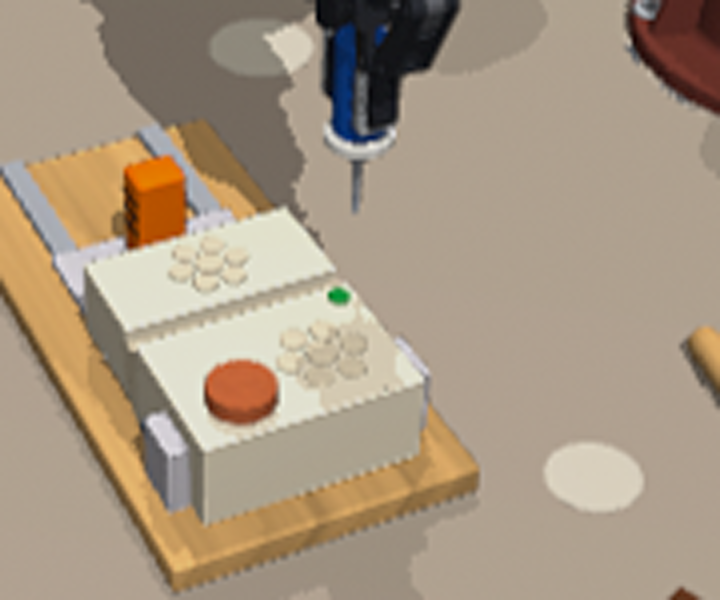

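```bash
python3 -m crank '{"xyz":[[0,0,-0.02],[0,-0.0005,-0.04],[0,-0.0005,-0.0455],[0,-0.0005,-0.0455],[0.0029,-0.0012,-0.0455],[0.0058,-0.0019,-0.0455],[0.0088,-0.0026,-0.0457],[0.0117,-0.0033,-0.046],[0.0146,-0.004,-0.0463]],"rotation":[[0,0,0],[0,0,0],[0,0,0],[0,0,0],[0,0,0],[0,0,0],[0,0,0],[0,0,0],[0,0,0]],"hand":[0.01,0.01,0.01,0.01,0.01,0.01,0.01,0.01,0.01]}'
```

```text
t: 15.7
tcp_pos: [0.4813, 0.0548, 0.1242]
tool_rot: [0.371, 3.119, 0.0]
contact_force: [0.4, 0.6, -1.4]
finger_gap: 0.0266
finger_force: 59.4
```

```bash
python3 -m crank '{"xyz":[[0.0029,-0.0007,-0.0002],[0.0058,-0.0014,-0.0004],[0.0088,-0.0021,-0.0006]],"rotation":[[0,0,0],[0,0,0],[0,0,0]],"hand":[0.01,0.01,0.01]}'
```

```text
t: 16.0
tcp_pos: [0.4898, 0.0528, 0.1237]
tool_rot: [-0.371, -3.119, -0.0]
contact_force: [-3.6, 0.0, 3.7]
finger_gap: 0.0271
finger_force: 59.4
```

```bash
python3 -m crank '{"xyz":[[0.0029,-0.0005,0.0003],[0.0058,-0.001,0.0004],[0.0088,-0.0016,0.0004],[0.0117,-0.0023,0.0004],[0.0146,-0.003,0.0004]],"rotation":[[0,0,0],[0,0,0],[0,0,0],[0,0,0],[0,0,0]],"hand":[0.01,0.01,0.01,0.01,0.01]}'
```

```text
t: 16.5
tcp_pos: [0.5045, 0.0497, 0.1238]
tool_rot: [0.371, 3.12, 0.0]
contact_force: [-1.1, 0.5, 1.2]
finger_gap: 0.0266
finger_force: 59.4
```

```bash
python3 -m crank '{"xyz":[[0.0029,-0.0006,0],[0.0058,-0.0012,0],[0.0088,-0.0019,0],[0.0117,-0.0026,0],[0.0146,-0.0033,0],[0.0175,-0.004,0],[0.0204,-0.0047,0],[0.0233,-0.0054,0],[0.0262,-0.0061,0],[0.0292,-0.0068,0]],"rotation":[[0,0,0],[0,0,0],[0,0,0],[0,0,0],[0,0,0],[0,0,0],[0,0,0],[0,0,0],[0,0,0],[0,0,0]],"hand":[0.01,0.01,0.01,0.01,0.01,0.01,0.01,0.01,0.01,0.01]}'
```

```text
t: 17.5
tcp_pos: [0.5337, 0.0429, 0.1238]
tool_rot: [0.371, 3.12, 0.0]
contact_force: [-1.0, -0.3, 1.2]
finger_gap: 0.0266
finger_force: 59.4
```

```bash
python3 -m crank '{"xyz":[[0.0029,-0.0007,0],[0.0058,-0.0014,0],[0.0088,-0.0021,0],[0.0117,-0.0028,0],[0.0146,-0.0035,0],[0.0175,-0.0042,0],[0.0204,-0.0049,0],[0.0233,-0.0055,0],[0.0262,-0.0062,0],[0.0292,-0.0069,0]],"rotation":[[0,0,0],[0,0,0],[0,0,0],[0,0,0],[0,0,0],[0,0,0],[0,0,0],[0,0,0],[0,0,0],[0,0,0]],"hand":[0.01,0.01,0.01,0.01,0.01,0.01,0.01,0.01,0.01,0.01]}'
python3 -m crank '{"xyz":[[0.0029,-0.0007,0],[0.0058,-0.0014,0],[0.0088,-0.0021,0],[0.0117,-0.0028,0],[0.0146,-0.0035,0],[0.0175,-0.0042,0],[0.0204,-0.0049,0],[0.0233,-0.0055,0],[0.0262,-0.0062,0],[0.0292,-0.0069,0],[0.0321,-0.0076,0],[0.0335,-0.008,0]],"rotation":[[0,0,0],[0,0,0],[0,0,0],[0,0,0],[0,0,0],[0,0,0],[0,0,0],[0,0,0],[0,0,0],[0,0,0],[0,0,0],[0,0,0]],"hand":[0.01,0.01,0.01,0.01,0.01,0.01,0.01,0.01,0.01,0.01,0.01,0.01]}'
```

```text
t: 18.5
tcp_pos: [0.5629, 0.0361, 0.1238]
tool_rot: [0.371, 3.12, 0.0]
contact_force: [-1.1, 0.3, 0.9]
finger_gap: 0.0267
finger_force: 59.4
t: 19.7
tcp_pos: [0.5965, 0.028, 0.1237]
tool_rot: [-0.371, -3.12, -0.0]
contact_force: [0.1, 1.1, -1.3]
finger_gap: 0.0271
finger_force: 59.4
```

```bash
python3 -m crank '{"xyz":[[0,0,0.02],[0,0,0.05],[-0.005,0.02,0.07],[-0.015,0.06,0.07],[-0.025,0.1,0.07],[-0.035,0.14,0.07],[-0.045,0.18,0.07],[-0.055,0.22,0.07],[-0.065,0.26,0.07],[-0.075,0.295,0.07],[-0.082,0.319,0.07],[-0.082,0.319,0.07]],"rotation":[[0,0,0],[0,0,0],[0,0,0],[0,0,0],[0,0,0],[0,0,0],[0,0,0],[0,0,0],[0,0,0],[0,0,0],[0,0,0],[0,0,0]],"hand":[0.01,0.01,0.01,0.01,0.01,0.01,0.01,0.01,0.01,0.01,0.01,0.01]}'
python3 -m crank '{"xyz":[[0,0,0],[0,0,0],[0,0,0]],"rotation":[[0,0,0],[0,0,0],[0,0,0]],"hand":[0.01,0.01,0.01]}'
```

```text
t: 20.9
tcp_pos: [0.5129, 0.3499, 0.1936]
tool_rot: [-0.366, -3.12, -0.001]
contact_force: [-0.1, -0.9, -0.8]
finger_gap: 0.0264
finger_force: 59.4
t: 21.2
tcp_pos: [0.5147, 0.3461, 0.1938]
tool_rot: [0.373, 3.119, -0.0]
contact_force: [-1.2, -0.0, -0.6]
finger_gap: 0.0268
finger_force: 59.4
```

```bash
python3 -m crank '{"xyz":[[0,0.0008,-0.02],[0,0.0008,-0.045],[0,0.0008,-0.065],[0,0.0008,-0.085],[0,0.0008,-0.1],[0,0.0008,-0.112],[0,0.0008,-0.117],[0,0.0008,-0.12],[0,0.0008,-0.1215],[0,0.0008,-0.1215]],"rotation":[[0,0,0],[0,0,0],[0,0,0],[0,0,0],[0,0,0],[0,0,0],[0,0,0],[0,0,0],[0,0,0],[0,0,0]],"hand":[0.01,0.01,0.01,0.01,0.01,0.01,0.01,0.01,0.01,0.01]}'
```

```text
t: 22.2
tcp_pos: [0.5145, 0.348, 0.0729]
tool_rot: [0.371, 3.119, 0.001]
contact_force: [-0.3, 0.6, -0.8]
finger_gap: 0.0268
finger_force: 59.4
```

Lower the last millimetre until light contact.

```bash
python3 -m crank '{"xyz":[[0,0,-0.0006],[0,-0.0003,-0.0012],[0,-0.0004,-0.0012],[0,-0.0004,-0.0012]],"rotation":[[0,0,0],[0,0,0],[0,0,0],[0,0,0]],"hand":[0.01,0.01,0.01,0.01]}'
```

```text
t: 22.6
tcp_pos: [0.5145, 0.3479, 0.0719]
tool_rot: [0.371, 3.119, 0.002]
contact_force: [-0.9, 1.1, 4.2]
finger_gap: 0.0266
finger_force: 59.7
```

Seated contact (4 N, same height as at the pick). Release and rise.

```bash
python3 -m crank '{"xyz":[[0,0,0],[0,0,0],[0,0,0],[0,0,0],[0,0,0],[0,0,0],[0,0,0]],"rotation":[[0,0,0],[0,0,0],[0,0,0],[0,0,0],[0,0,0],[0,0,0],[0,0,0]],"hand":[0.05,0.05,0.085,0.085,0.085,0.085,0.085]}'
python3 -m crank '{"xyz":[[0,0,0.02],[0,0,0.05],[0,0,0.09],[0,0,0.13],[-0.02,0,0.18],[-0.02,0,0.18],[-0.02,0,0.18]],"rotation":[[0,0,0],[0,0,0],[0,0,0],[0,0,0],[0,0,0],[0,0,0],[0,0,0]],"hand":[0.085,0.085,0.085,0.085,0.085,0.085,0.085]}'
python3 - <<'E'
from h import *
np.set_printoptions(precision=4,suppress=True)
p,_=snap("wrist","wj");snap("scene","s4")
im=cv2.imread("pics/wj.png");h=cv2.cvtColor(im,cv2.COLOR_BGR2HSV)
m=cv2.inRange(h,(105,150,130),(130,255,255));n,l,s,c=cv2.connectedComponentsWithStats(m)
k=max(range(1,n),key=lambda k:s[k,4]);print(s[k],atz(p,c[k],.115))
s4=cv2.imread("pics/s4.png");cv2.imwrite("pics/fin.png",cv2.hconcat([cv2.resize(s4[180:400,230:500],(490,400)),cv2.resize(s4[300:390,405:485],(300,400))]))
E
```

```text
t: 23.3
tcp_pos: [0.5142, 0.3475, 0.0711]
tool_rot: [-0.371, -3.12, -0.0]
contact_force: [0.7, -0.1, -0.0]
finger_gap: 0.0855
finger_force: 0.0
t: 24.0
tcp_pos: [0.4948, 0.348, 0.2531]
tool_rot: [0.37, 3.116, 0.003]
contact_force: [-0.4, 0.1, -0.7]
finger_gap: 0.0847
finger_force: 0.0
[305 232  35  32 874] [0.5136 0.3475 0.115 ]
```

View pics/fin.png

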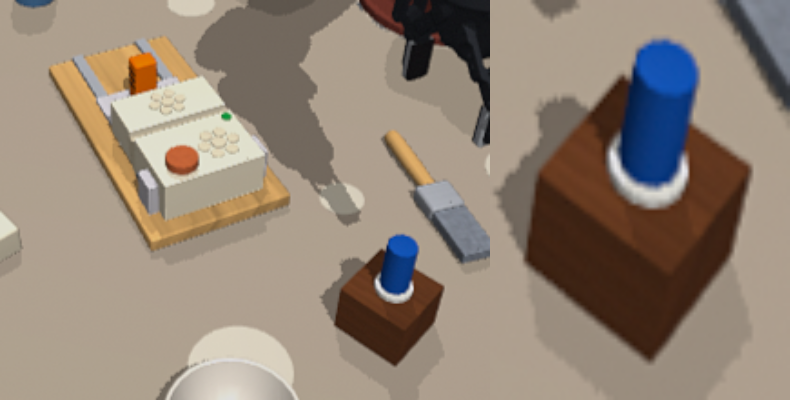

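The picture shows the stylus upright with its collar flat on the stand (left crop, about (395,288)). The mould is closed (joint about (175,120)), and the cast, brush and bowl are in place.

```bash
python3 -c "
from station import arm
print(arm.close_job())"
```

```text
the job is handed in; nothing more can be done
None
```

The mould is closed to its end stop, the channel was traced over its full length from the green end at about 3 cm/s with mostly about 1 N of contact (a brief 3.7 N at first touch), and the stylus is back upright and seated in its stand; I handed the job in at about 24 s.

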